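# Walk the bench scale home into its dock and bolt it

## Task

Walk the heavy bench scale forward into its dock with alternating gentle pushes on its two rear corners, never lifting it and keeping off its keypad and its weighing platter, until its front is pressed firmly (about 15 to 20 N for a moment, never more than 30 N on the scale) and squarely against the stop at the dock's far end. Then slide the dock's bolt fully in behind the scale, and leave the other things on the counter where they are.

Things in the scene. Friction and masses are not known exactly. Their poses are not given: they have to be found in the camera images.
- scale: Grey flat-bottomed bench scale, loose on the counter: slab 180 (x) x 240 (y) x 36 mm, about 2.4 kg (+-20 %), smooth, sliding it takes about 3 to 12 N. Origin: centre of its underside; z up; +x is its front, which goes into the dock; rear face at x = -90 mm. A push on one rear corner turns it as well as moving it on; it stays where it is left.
- corner_l (a point): Middle of the scale's bare left (+y) rear corner face, where to push: scale x -90, y 102, z 20 mm. The bare face spans y 60 to 120 mm, z 0 to 36 mm.
- corner_r (a point): The same at the right (-y) rear corner: scale x -90, y -102, z 20 mm.
- keypad: Black keypad with a small display, fixed to the scale and sticking out 20 mm behind its rear face between the corners: scale x -110 to -90, y -60 to 60, z 8 to 34 mm. Same origin and axes as the scale. Fragile: do not touch it.
- platter: Steel weighing platter on top of the scale: scale x -62 to 82, y -108 to 108 mm, its top 46 mm above the counter. Same origin and axes as the scale. Delicate: do not touch or press it.
- dock: Aluminium dock fixed to the counter. Origin on the counter below the scale's centre when it is nominally home; x points into the dock, z up. Cheeks 32 mm high guide the scale's sides: inner faces y = +-125 mm (5 mm clearance a side) for x 20 to 120 mm, flaring to y = +-141 at x = -18. Pushed on one corner only, the scale wedges askew and force climbs; a push on the other corner frees it.
- stop: Base plate of the dock's stop (same origin and axes as the dock). On it a rigid bar 34 mm high across the far end of the dock is clamped in slots: its contact face lies anywhere from dock x = 90 to 100 mm, so the scale's origin ends at dock x = 0 to 10 mm. This setting is not measured: find the stop by feel. The bar does not give way.
- bolt (a joint): Slide of the steel bolt, m: 0 to 0.008 at the start (open), 0.06 fully in; grows as it moves to the dock's -y; 2 N friction, stays where left. Bar: dock x -107 to -93 mm, z 12 to 30, 130 long; nose at dock y = 150 mm at joint 0, 90 fully in, 3 to 13 mm behind the home scale's rear face; a scale not home blocks it. Its channel: dock x -120 to -80, y 165 to 290, 30 high.
- bolt_knob (a point): Upright round knob on the bolt, to push or pinch: post 16 mm in diameter, black cap 22 mm in diameter from 55 to 64 mm above the counter. The point is on its axis, 52 mm above the counter. At joint 0 it lies at dock x = -100, y = 215 mm; fully in at y = 155 mm.
- cutter: Bystander: steel pastry ring, 70 mm across, 40 mm high, beside the dock (its -y side). Origin: centre of its underside.
- ramekin: Bystander: white ceramic ramekin, 80 mm across, 45 mm high, beside the dock (its +y side). Origin: centre of its underside.
- mixbowl: Bystander: steel bowl, 170 mm across, 80 mm high, to the right. Origin: centre of its underside.
- bigbowl: Bystander: steel bowl, 190 mm across, 95 mm high, to the right. Origin: centre of its underside.
- sugarjar: Bystander: glass jar with a lid, 80 mm across, 120 mm high, to the left. Origin: centre of its underside.
- scraper: Bystander: dough scraper, steel blade 110 x 150 mm with a black bar grip 14 mm high, lying to the left. Origin: below the middle of the blade.
- whisk: Bystander: steel whisk 265 mm long lying to the left. Origin: underside, where handle and wires meet.

How it is judged:
By the outcome, as a careful person would: the job done as asked, in the order asked, and still so for the second after the job is handed in, with the robot touching nothing.
It also fails if it takes over 72 s, if anything falls off the work surface, if the arm or the gripper's body presses on something with over 40 N, if the wrist force passes 120 N, or if a joint passes its speed limit or range.

## Robot

A 6-joint arm with a two-finger parallel gripper is mounted at the origin on the work surface. World frame = base frame: x ahead of the robot, y to its left, z up, the work surface at z = 0. Lengths are in m, angles in degrees, forces in N, time in s.
With the tool pointing down it reaches from about 0.375 to 0.9 m from the base axis. Payload 3.1 kg.
Tool frame: the origin (TCP) lies on the centre line of the jaws, within the pads' length; the fingertips stand 14 mm ahead of it and the grasp point (between the pads) lies 5 mm behind it (bot.tips_ahead is the distance from the TCP to the fingertips, in m); z points along the fingers, y is the line along which they close (so a half turn about z gives the same grasp; the last joint's range is limited). The gripper opens to 87 mm and grips with 3 to 60 N. Pads are 19 mm wide; open, the fingers measure 117 mm over their backs; the gripper's body (75 mm by 190 mm) begins 51 mm behind the grasp point.
Start: joints at [57.554, 30.224, 82.088, -0, 67.689, -10.227], TCP at [0.236, 0.579, 0.237] pointing down, gripper open.
Joint ranges: [-176.69, 176.69], [-43.24, 126.21], [12.49, 139.97], [-82, 262], [0, 151.66], [-163.58, 163.58]. Speed limits (degrees/s): [159.86, 159.86, 180, 180, 180, 180].

## Interface

Orientations are given as a 3x3 rotation matrix whose columns are the frame's x, y, z axes.
In Python, from rig import bot gives the robot as it stands.
- The arm moves only by the tool play_rows, never from a script. Its argument "moves" is a list that holds one entry, the list of rows, each a list of 6 numbers: the shift along the tool's x, y, z in mm, then the turn, a rotation vector about the tool's x, y, z in rad. A call has 1 to 5 rows; each row shifts and turns the commanded pose from where the row before left it, along the tool's axes as they then stand; what a row does not reach is not made up. A row lasts 1/10 s, in which the tool goes at most 50 mm and 8.59 degrees, less where a joint would pass 70% of its speed; a pose out of reach is approached as far as the arm can. A call with a gripper value outside its range is refused whole. "fingers" is the opening, from -1 (shut) to 1 (fully open), set as the call begins (left out, the last holds). The fingers move at their own pace and stop on an object; the grip force is fixed at half the most. Time passes only in rows, so rows that do not move let the fingers close. It gives the time, the measured TCP pose, the force, the opening and the grip force at its end, in the units of the state.
- bot.read_state(): the state, without advancing time (a new reading comes with each control period).
- bot.capture(name): name is "side" or "top"; returns a dict with "image" (400x640x3 uint8, blue, green, red), "fx", "fy", "cx", "cy" (pixels), "distortion" ([k1, k2, p1, p2, k3] as OpenCV has them; the pictures are not rectified), "R" (3x3) and "t" (3): a world point X has camera coordinates R X + t. Camera axes: x right, y down, z forward; pixel columns grow to the right and rows downward; lengths in m; the calibration is good to about 2 mm. A picture is of the moment at which its call begins. There is no depth.
- bot.hand_in(): hands the job in; it is judged then, once.
Trained networks look in a picture, given as the dict that the camera call returned (one of the last four; its "shot" number tells which), for a name from the list of things; names that differ only in an ending like _2 or _b are one class to them, and where a whole thing is asked for, a point or a joint stands for the part that bears it (a point fixed in the world has none). Each returns a list of dicts, best first, with "confidence" (0 to 1); they miss things now and then, are a little off and sometimes report something else, mostly with a low value. They report only what shows in the picture. A call takes as long as a camera call.
- bot.search_frame(picture, query): "centre" ([column, row] in pixels, amid what is visible of it).
- bot.silhouettes(picture, query): "pixels" (400x640 bool, what is visible of it) and "centre" ([column, row] in pixels, amid what is visible of it).
- bot.pinpoint(picture, query): "centre" ([column, row] in pixels: a listed point, or the origin of a listed thing).
The state is a dict: "time_s": time; "joint_positions": joint angles; "qvel": joint speeds; "tau": joint torques, N m; "position": TCP position; "tcp_rot": TCP orientation; "force": force on the tool from outside, world axes, zero at the start; "moment": the same for the moment, N m; "opening": opening from 0.0 (shut) to 1.0 (fully open); "grasp_force": force on a finger pad.
Only numpy, scipy, OpenCV 4.12 (cv2) and the standard library are available. Lean on these libraries where they do the work, as an engineer would, in place of code of your own. Each camera call takes 0.05 s, during which the arm holds its last target. There are 200 camera calls.

## Working session

There is one attempt and no reset: what is moved stays moved. The work goes in short steps, Python scripts to look and compute and a tool call to move; the robot and the scene stay as the last step left them, time stands still between calls to the robot, and variables do not carry over. Pictures are saved under pics/ and viewed, at most 10 in all, crops included, and the job is handed in when it is done.

Besides the shell and the picture viewer there is one more tool, called after ">>>" in YAML: its name, and indented under it one key for each argument. play_rows: Moves the arm, as the interface text tells. Its arguments: {"type":"object","properties":{"moves":{"type":"array","items":{"type":"array","items":{"type":"array","items":{"type":"number"}}}},"fingers":{"type":"number"}},"required":["moves"]}

```bash
mkdir -p pics; ls; cat > h.py <<'E'
import numpy as np,cv2
from rig import bot
def ray(p,uv):
    K=np.array([[p['fx'],0,p['cx']],[0,p['fy'],p['cy']],[0,0,1]])
    n=cv2.undistortPoints(np.array([[uv]],float),K,np.array(p['distortion'],float)).ravel()
    R=np.array(p['R']);t=np.array(p['t'])
    return -R.T@t, R.T@np.array([n[0],n[1],1])
def atz(p,uv,z):
    c,d=ray(p,uv); return c+d*(z-c[2])/d[2]
def proj(p,X):
    K=np.array([[p['fx'],0,p['cx']],[0,p['fy'],p['cy']],[0,0,1]])
    return cv2.projectPoints(np.array(X,float).reshape(-1,3),cv2.Rodrigues(np.array(p['R']))[0],np.array(p['t'],float),K,np.array(p['distortion'],float))[0].reshape(-1,2)
E
python3 - <<'E'
from h import *
Z=dict(scale=0,corner_l=.02,corner_r=.02,keypad=0,platter=0,dock=0,stop=0,bolt_knob=.052,cutter=0,ramekin=0,mixbowl=0,bigbowl=0,sugarjar=0)
for n in ['top','side']:
    p=bot.capture(n); cv2.imwrite(f'pics/{n}0.png',p['image'])
    print(n,-np.array(p['R']).T@p['t'])
    for q,z in Z.items():
        r=bot.pinpoint(p,q)
        for k in r[:2]: print(q,np.round(k['centre']),round(k['confidence'],2),np.round(atz(p,k['centre'],z),4))
s=bot.read_state();print(s['time_s'],s['position'],s['tcp_rot'],s['force'])
E
```

```text
pics
top [ 0.43266185 -0.02693002  1.10910408]
scale [291. 172.] 0.92 [0.5884 0.0429 0.    ]
corner_l [254. 200.] 0.75 [0.5069 0.1517 0.02  ]
corner_l [326. 194.] 0.72 [ 0.519  -0.0571  0.02  ]
corner_r [254. 200.] 0.75 [0.5069 0.1517 0.02  ]
corner_r [326. 194.] 0.72 [ 0.519  -0.0571  0.02  ]
platter [289. 172.] 0.89 [0.5891 0.0482 0.    ]
platter [324. 196.] 0.24 [ 0.5148 -0.0516  0.    ]
bolt_knob [213. 180.] 0.51 [0.5647 0.263  0.052 ]
cutter [367. 164.] 0.74 [ 0.606  -0.1815  0.    ]
ramekin [220. 135.] 0.65 [0.7058 0.2551 0.    ]
mixbowl [461. 250.] 0.87 [ 0.3446 -0.4519  0.    ]
bigbowl [483. 175.] 0.72 [ 0.5652 -0.5303  0.    ]
sugarjar [292. 172.] 0.67 [0.589  0.0417 0.    ]
sugarjar [160. 152.] 0.55 [0.6608 0.4383 0.    ]
side [ 0.17247585 -0.88227526  1.01198873]
corner_l [322. 213.] 0.74 [ 0.491  -0.0547  0.02  ]
corner_l [308. 172.] 0.64 [0.5095 0.1483 0.02  ]
corner_r [322. 213.] 0.74 [ 0.491  -0.0547  0.02  ]
corner_r [308. 172.] 0.64 [0.5095 0.1483 0.02  ]
platter [344. 192.] 0.95 [0.6032 0.032  0.    ]
platter [270. 126.] 0.17 [0.4604 0.4904 0.    ]
bolt_knob [309. 142.] 0.43 [0.5588 0.2735 0.052 ]
cutter [371. 238.] 0.66 [ 0.6054 -0.1863  0.    ]
ramekin [345. 149.] 0.92 [0.6976 0.2473 0.    ]
mixbowl [321. 339.] 0.82 [ 0.3409 -0.4445  0.    ]
bigbowl [412. 342.] 0.7 [ 0.5582 -0.5335  0.    ]
sugarjar [322. 120.] 0.95 [0.6829 0.4606 0.    ]
sugarjar [270. 128.] 0.31 [0.4584 0.4801 0.    ]
1.4 [0.23631319 0.578569   0.23652755] [[-9.25734518e-01  3.78174035e-01 -2.25972070e-05]
 [ 3.78174036e-01  9.25734517e-01 -5.15278154e-05]
 [ 1.43253261e-06 -5.62467543e-05 -9.99999998e-01]] [-0.68519677 -0.31754144  0.27891101]
```

View pictures.

```bash
python3 - <<'E'
import cv2
for n,(a,b,c,d) in dict(top=(180,400,90,230),side=(230,450,100,280)).items():
    i=cv2.imread(f'pics/{n}0.png')[c:d,a:b]; f=3.3 if n=='side' else 3.6
    cv2.imwrite(f'pics/{n}0c.png',cv2.resize(i,None,fx=f,fy=f,interpolation=cv2.INTER_CUBIC)); 
E
```

```text
(no output)
```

View pics/top0c.png

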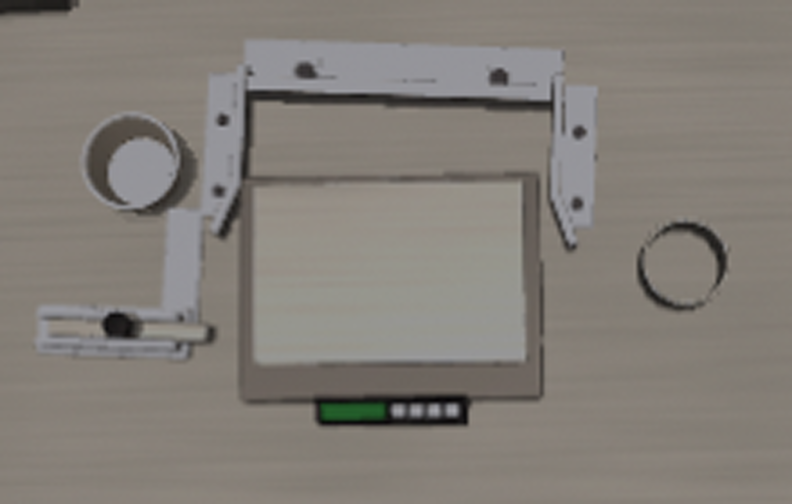

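View pics/side0c.png

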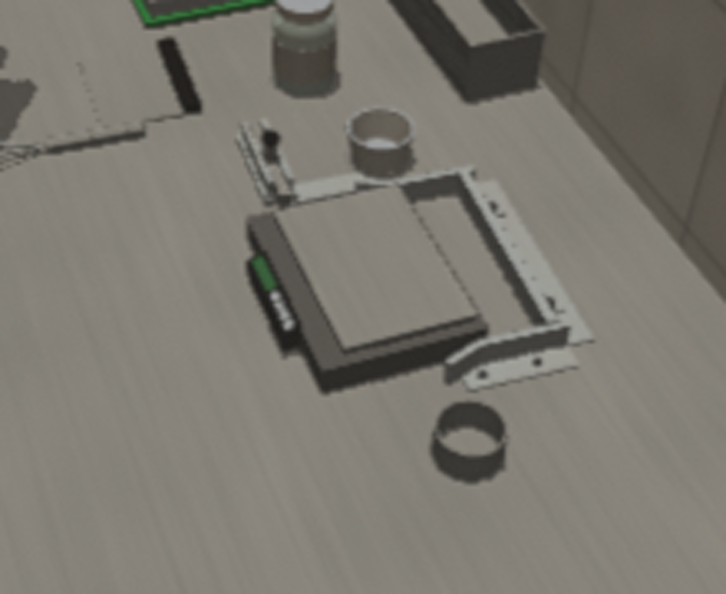

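```bash
python3 - <<'E'
from h import *
p=bot.capture('top')
f=lambda x,y,z:np.round(atz(p,(180+x/3.6-.4,90+y/3.6-.4),z)*1000,1)[:2]
for n,x,y,z in [('RL',240,402,.036),('RR',541,397,.036),('FL',245,178,.036),('FR',538,174,.036),('stopL',249,93,.034),('stopR',551,102,.034),
 ('chLfar',249,95,.032),('chLnear',243,180,.032),('chRfar',551,103,.032),('chRnear',552,195,.032),('tipL',218,233,.032),('tipR',571,246,.032),('knob',118,324,.064),('nose',213,333,.03),('chanNear',190,358,.03),('chanFarL',38,308,.03),('padL',317,424,.034),('padR',467,423,.034)]:
  print(n,f(x,y,z))
E
```

```text
RL [502.7 170.8]
RR [500.6 -67.8]
FL [682.9 164.8]
FR [679.5 -70.4]
stopL [753.4 161.4]
stopR [738.8 -82.7]
chLfar [752.3 161.7]
chLnear [682.2 167.2]
chRfar [738.5 -82.8]
chRnear [663.  -81.3]
tipL [639.5 187.8]
tipR [621.2 -95.3]
knob [564.1 260.7]
nose [559. 193.]
chanNear [539.4 211.8]
chanFarL [583.3 335.6]
padL [483.8 110.1]
padR [481.7  -8.8]
```

The top view shows the scale's front edge just inside the flares (crop row ~176), the stop face at row ~95 and the knob at (118,324). The side view agrees. The dock's yaw is about -3.7°, with its origin near (648,45). The scale is at dock x of about -57, yawed about +2.7° relative to the dock.

>>> play_rows:
  moves:
    - [[0,0,20,0,0,-0.108],[0,0,20,0,0,-0.108],[0,0,20,0,0,-0.107],[-25,-38,10,0,0,0],[-25,-38,10,0,0,0]]
  fingers: -1

```text
time_s: 1.95
position: [0.281, 0.4993, 0.1557]
tcp_rot: [[-0.998, 0.061, 0.0], [0.061, 0.998, -0.0], [-0.0, -0.0, -1.0]]
force: [1.2, 0.1, -1.0]
opening: 0.632
grasp_force: 0.0
```

>>> play_rows:
  moves:
    - [[-27,-40,10,0,0,0],[-27,-40,10,0,0,0],[-27,-40,10,0,0,0],[-27,-40,10,0,0,0],[-27,-40,10,0,0,0]]

```text
time_s: 2.45
position: [0.4042, 0.2898, 0.1065]
tcp_rot: [[-0.998, 0.064, 0.001], [0.064, 0.998, 0.0], [-0.001, 0.001, -1.0]]
force: [0.1, -0.1, 0.3]
opening: 0.173
grasp_force: 0.0
```

>>> play_rows:
  moves:
    - [[-20,-40,0,0,0,0],[-20,-40,0,0,0,0],[-20,-40,10,0,0,0],[-19,-13,37,0,0,0],[0,0,37,0,0,0]]

```text
time_s: 2.95
position: [0.479, 0.151, 0.0227]
tcp_rot: [[-0.998, 0.069, 0.009], [0.069, 0.998, 0.001], [-0.009, 0.001, -1.0]]
force: [1.0, 0.7, -0.1]
opening: 0.006
grasp_force: 0.0
```

>>> play_rows:
  moves:
    - [[0,0,0,0,0,0]]

```text
time_s: 3.05
position: [0.4711, 0.1521, 0.0187]
tcp_rot: [[-0.998, 0.067, -0.009], [0.067, 0.998, -0.001], [0.009, -0.001, -1.0]]
force: [-0.4, -0.6, 0.5]
opening: 0.002
grasp_force: 0.0
```

```bash
python3 - <<'E'
from h import *
p=bot.capture('top'); cv2.imwrite('pics/t1.png',cv2.resize(p['image'][90:230,180:400],None,fx=3.6,fy=3.6,interpolation=cv2.INTER_CUBIC))
s=bot.read_state();print(s['time_s'],s['position'],s['tcp_rot'],s['force'],s['opening'])
E
```

```text
3.1 [0.47158172 0.15280618 0.02080452] [[-9.97816078e-01  6.57792651e-02 -6.01361272e-03]
 [ 6.57832917e-02  9.97833821e-01 -4.74033297e-04]
 [ 5.96940460e-03 -8.68593285e-04 -9.99981806e-01]] [-0.41383398 -0.21264914 -0.03771999] 0.004582302079101803
```

View pics/t1.png

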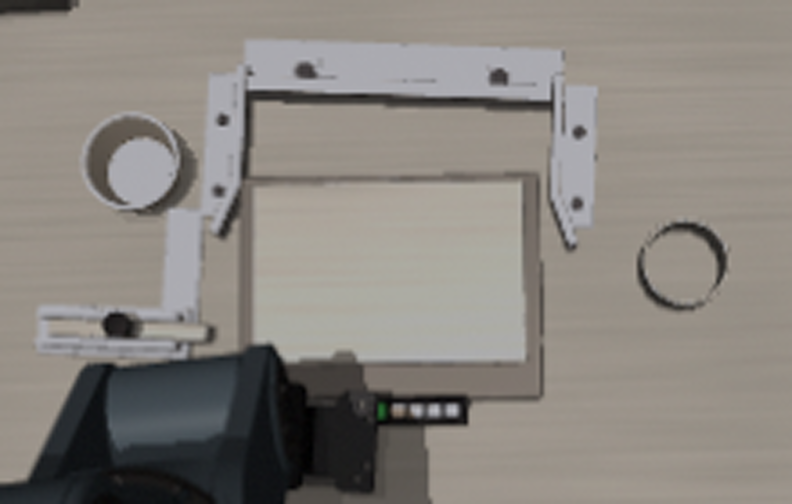

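>>> play_rows:
  moves:
    - [[-6,0,0,0,0,0],[-5,0,0,0,0,0],[-4,0,0,0,0,0],[-3,0,0,0,0,0],[-3,0,0,0,0,0]]

```text
time_s: 3.6
position: [0.4923, 0.1523, 0.0232]
tcp_rot: [[-0.998, 0.064, -0.004], [0.064, 0.998, -0.0], [0.004, -0.0, -1.0]]
force: [-6.4, 0.9, 1.8]
opening: -0.0
grasp_force: 3.1
```

>>> play_rows:
  moves:
    - [[-3,0,0,0,0,0],[-3,0,0,0,0,0]]

```text
time_s: 3.8
position: [0.4958, 0.152, 0.0223]
tcp_rot: [[-0.998, 0.064, -0.009], [0.064, 0.998, -0.0], [0.009, -0.001, -1.0]]
force: [-6.6, 3.3, 1.5]
opening: 0.002
grasp_force: 3.0
```

>>> play_rows:
  moves:
    - [[-3,0,0,0,0,0],[-3,0,0,0,0,0]]

```text
time_s: 4.0
position: [0.502, 0.1517, 0.0221]
tcp_rot: [[-0.998, 0.064, -0.009], [0.064, 0.998, -0.0], [0.009, -0.001, -1.0]]
force: [-5.1, 2.7, 0.6]
opening: 0.004
grasp_force: 2.9
```

>>> play_rows:
  moves:
    - [[-3,0,0,0,0,0],[-3,0,0,0,0,0],[15,0,0,0,0,0],[20,0,0,0,0,0],[5,-25,0,0,0,0]]

```text
time_s: 4.5
position: [0.4686, 0.1301, 0.0227]
tcp_rot: [[-0.998, 0.061, -0.001], [0.061, 0.998, 0.0], [0.001, 0.0, -1.0]]
force: [-0.4, -0.7, 0.1]
opening: 0.004
grasp_force: 0.0
```

>>> play_rows:
  moves:
    - [[0,-45,0,0,0,0],[0,-45,0,0,0,0],[0,-45,0,0,0,0],[0,-34,0,0,0,0],[0,0,0,0,0,0]]

```text
time_s: 5.0
position: [0.4616, -0.0445, 0.0228]
tcp_rot: [[-0.997, 0.071, 0.004], [0.071, 0.997, -0.002], [-0.004, -0.001, -1.0]]
force: [0.6, -0.0, 0.7]
opening: 0.004
grasp_force: 0.0
```

```bash
cat >> h.py <<'E'
U=np.array([.998,-.064]);V=np.array([.064,.998]);O=np.array([.6483,.0451])
def dk(w): d=np.array(w)[:2]-O; return np.round([d@U*1000,d@V*1000],1)
E
python3 - <<'E'
from h import *
p=bot.capture('top'); cv2.imwrite('pics/t2.png',cv2.resize(p['image'][90:230,180:400],None,fx=3.6,fy=3.6,interpolation=cv2.INTER_CUBIC))
s=bot.read_state();print(s['time_s'],s['position'],dk(s['position']))
E
```

```text
5.05 [ 0.46070985 -0.04244904  0.02277823] [-181.6  -99.4]
```

View pics/t2.png

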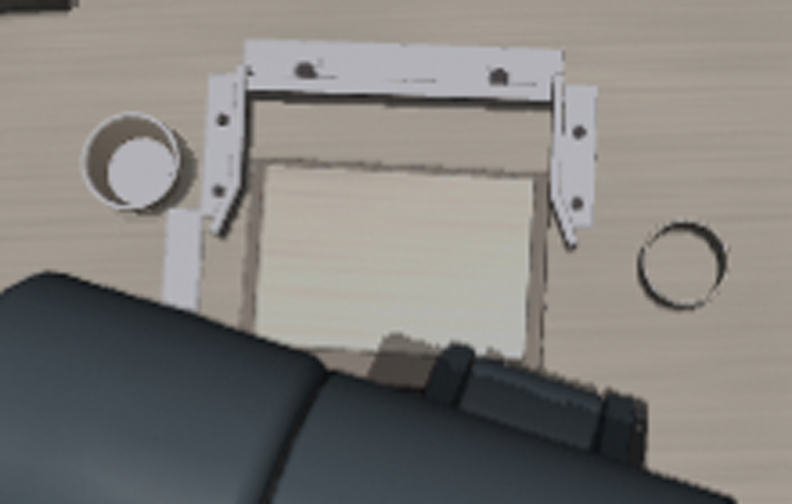

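>>> play_rows:
  moves:
    - [[-10,0,0,0,0,0],[-8,0,0,0,0,0],[-6,0,0,0,0,0],[-4,0,0,0,0,0],[-3,0,0,0,0,0]]

```text
time_s: 5.55
position: [0.4912, -0.0414, 0.0225]
tcp_rot: [[-0.998, 0.063, 0.0], [0.063, 0.998, -0.0], [-0.0, -0.0, -1.0]]
force: [0.5, 0.3, 0.3]
opening: 0.008
grasp_force: 0.0
```

>>> play_rows:
  moves:
    - [[-3,0,0,0,0,0],[-3,0,0,0,0,0]]

```text
time_s: 5.75
position: [0.4926, -0.0413, 0.0221]
tcp_rot: [[-0.998, 0.064, -0.009], [0.064, 0.998, 0.002], [0.009, 0.002, -1.0]]
force: [-7.1, -2.2, 2.2]
opening: 0.007
grasp_force: 3.3
```

>>> play_rows:
  moves:
    - [[-3,0,0,0,0,0],[-3,0,0,0,0,0]]

```text
time_s: 5.95
position: [0.4982, -0.0421, 0.0219]
tcp_rot: [[-0.998, 0.064, -0.01], [0.064, 0.998, 0.002], [0.01, 0.001, -1.0]]
force: [-6.5, -1.9, 0.5]
opening: 0.002
grasp_force: 3.2
```

```bash
python3 - <<'E'
from h import *
s=bot.read_state();print(s['time_s'],s['position'],dk(s['position']),s['force'])
E
```

```text
5.95 [ 0.49824846 -0.04205036  0.02191079] [-144.2  -96.6] [-6.51975498 -1.85625095  0.45540834]
```

>>> play_rows:
  moves:
    - [[-3,0,0,0,0,0],[-3,0,0,0,0,0],[-3,0,0,0,0,0]]

```text
time_s: 6.25
position: [0.5071, -0.0428, 0.0218]
tcp_rot: [[-0.998, 0.064, -0.01], [0.064, 0.998, 0.002], [0.01, 0.001, -1.0]]
force: [-7.5, -2.6, 0.9]
opening: 0.003
grasp_force: 3.3
```

>>> play_rows:
  moves:
    - [[20,0,0,0,0,0],[25,10,0,0,0,0],[0,45,0,0,0,0],[0,45,0,0,0,0],[0,45,0,0,0,0]]

```text
time_s: 6.75
position: [0.4763, 0.1051, 0.0225]
tcp_rot: [[-0.998, 0.067, 0.001], [0.067, 0.998, 0.0], [-0.001, 0.0, -1.0]]
force: [1.1, -0.3, -0.7]
opening: 0.005
grasp_force: 0.0
```

>>> play_rows:
  moves:
    - [[0,40,0,0,0,0],[-5,10,0,0,0,0],[-8,0,0,0,0,0],[-7,0,0,0,0,0],[-4,0,0,0,0,0]]

```text
time_s: 7.25
position: [0.5048, 0.1509, 0.0226]
tcp_rot: [[-0.998, 0.067, 0.001], [0.067, 0.998, -0.0], [-0.001, -0.0, -1.0]]
force: [-0.1, 0.8, 0.1]
opening: 0.005
grasp_force: 0.0
```

```bash
python3 - <<'E'
from h import *
s=bot.read_state();print(s['time_s'],s['position'],dk(s['position']),s['force'])
p=bot.capture('side'); cv2.imwrite('pics/s1.png',cv2.resize(p['image'][100:280,230:450],None,fx=3.3,fy=3.3,interpolation=cv2.INTER_CUBIC))
for q in ['scale','platter']: 
  for r in bot.pinpoint(p,q)[:1]: print(q,r['confidence'],dk(atz(p,r['centre'],0)))
E
```

```text
7.25 [0.50481139 0.15088939 0.02255029] [-150.    96.4] [-0.0779156   0.80103925  0.08122617]
scale 0.55 [-36.8  11.1]
platter 0.95 [-30.9   4.1]
```

View pics/s1.png

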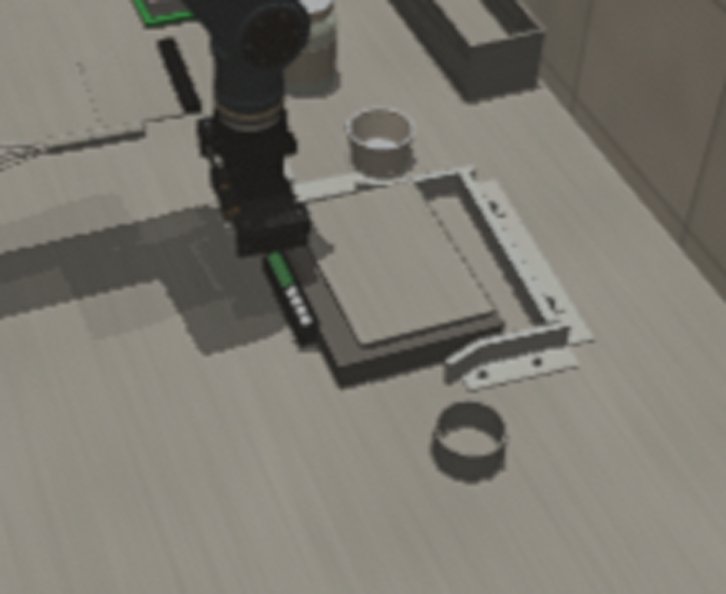

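>>> play_rows:
  moves:
    - [[-4,0,0,0,0,0],[-4,0,0,0,0,0],[-4,0,0,0,0,0],[-3,0,0,0,0,0]]

```text
time_s: 7.8
position: [0.5141, 0.1516, 0.022]
tcp_rot: [[-0.998, 0.065, -0.009], [0.065, 0.998, -0.0], [0.009, -0.001, -1.0]]
force: [-6.2, 2.6, 1.8]
opening: 0.003
grasp_force: 3.1
```

>>> play_rows:
  moves:
    - [[-3,0,0,0,0,0],[-3,0,0,0,0,0],[-3,0,0,0,0,0]]

```text
time_s: 8.1
position: [0.5228, 0.1514, 0.0217]
tcp_rot: [[-0.998, 0.065, -0.01], [0.065, 0.998, 0.0], [0.01, -0.0, -1.0]]
force: [-5.4, 2.7, 0.5]
opening: -0.0
grasp_force: 3.1
```

>>> play_rows:
  moves:
    - [[-3,0,0,0,0,0],[-3,0,0,0,0,0]]

```text
time_s: 8.3
position: [0.5279, 0.1511, 0.0216]
tcp_rot: [[-0.998, 0.065, -0.012], [0.065, 0.998, 0.0], [0.012, -0.0, -1.0]]
force: [-9.2, 4.7, 2.5]
opening: 0.007
grasp_force: 5.0
```

```bash
python3 - <<'E'
from h import *
s=bot.read_state();print(s['time_s'],s['position'],dk(s['position']),s['force'])
E
```

```text
8.3 [0.52793576 0.1511448  0.02155773] [-126.9   98.1] [-9.15470913  4.65085178  2.46875365]
```

>>> play_rows:
  moves:
    - [[20,0,0,0,0,0],[25,-10,0,0,0,0],[0,-45,0,0,0,0],[0,-45,0,0,0,0],[0,-45,0,0,0,0]]

```text
time_s: 8.8
position: [0.4794, 0.0075, 0.0226]
tcp_rot: [[-0.998, 0.063, 0.001], [0.063, 0.998, -0.0], [-0.002, -0.0, -1.0]]
force: [0.2, -0.6, -0.3]
opening: 0.006
grasp_force: 0.0
```

>>> play_rows:
  moves:
    - [[0,-40,0,0,0,0],[-5,-10,0,0,0,0],[-8,0,0,0,0,0],[-7,0,0,0,0,0],[-4,0,0,0,0,0]]

```text
time_s: 9.3
position: [0.501, -0.0415, 0.0227]
tcp_rot: [[-0.998, 0.063, 0.001], [0.063, 0.998, -0.0], [-0.001, -0.0, -1.0]]
force: [-0.3, -0.1, -0.2]
opening: 0.003
grasp_force: 0.0
```

>>> play_rows:
  moves:
    - [[-4,0,0,0,0,0],[-4,0,0,0,0,0],[-4,0,0,0,0,0],[-3,0,0,0,0,0],[-3,0,0,0,0,0]]

```text
time_s: 9.8
position: [0.5134, -0.0428, 0.022]
tcp_rot: [[-0.998, 0.064, -0.009], [0.064, 0.998, 0.002], [0.01, 0.001, -1.0]]
force: [-6.3, -1.9, 1.1]
opening: 0.004
grasp_force: 3.0
```

>>> play_rows:
  moves:
    - [[-3,0,0,0,0,0],[-3,0,0,0,0,0],[-3,0,0,0,0,0]]

```text
time_s: 10.1
position: [0.5222, -0.0436, 0.0218]
tcp_rot: [[-0.998, 0.063, -0.01], [0.063, 0.998, 0.002], [0.01, 0.001, -1.0]]
force: [-6.4, -2.1, 0.6]
opening: 0.005
grasp_force: 3.2
```

```bash
python3 - <<'E'
from h import *
s=bot.read_state();print(s['time_s'],s['position'],dk(s['position']),s['force'])
E
```

```text
10.1 [ 0.52217476 -0.04362313  0.02175191] [-120.2  -96.6] [-6.42856099 -2.1429492   0.61815375]
```

>>> play_rows:
  moves:
    - [[-3,0,0,0,0,0],[-3,0,0,0,0,0]]

```text
time_s: 10.3
position: [0.5271, -0.044, 0.0216]
tcp_rot: [[-0.998, 0.063, -0.012], [0.063, 0.998, 0.002], [0.012, 0.001, -1.0]]
force: [-11.4, -3.8, 2.4]
opening: 0.005
grasp_force: 5.3
```

>>> play_rows:
  moves:
    - [[20,0,0,0,0,0],[25,10,0,0,0,0],[0,45,0,0,0,0],[0,45,0,0,0,0],[0,45,0,0,0,0]]

```text
time_s: 10.8
position: [0.4974, 0.1039, 0.0226]
tcp_rot: [[-0.998, 0.066, 0.001], [0.066, 0.998, 0.0], [-0.001, 0.0, -1.0]]
force: [1.2, -0.2, 0.6]
opening: 0.005
grasp_force: 0.0
```

>>> play_rows:
  moves:
    - [[0,40,0,0,0,0],[-5,10,0,0,0,0],[-8,0,0,0,0,0],[-6,0,0,0,0,0],[-4,0,0,0,0,0]]

```text
time_s: 11.3
position: [0.5245, 0.1496, 0.0225]
tcp_rot: [[-0.998, 0.067, 0.001], [0.067, 0.998, -0.0], [-0.001, -0.0, -1.0]]
force: [0.5, 0.3, 0.1]
opening: 0.007
grasp_force: 0.0
```

>>> play_rows:
  moves:
    - [[-4,0,0,0,0,0],[-4,0,0,0,0,0],[-4,0,0,0,0,0],[-3,0,0,0,0,0]]

```text
time_s: 11.7
position: [0.5339, 0.1498, 0.0219]
tcp_rot: [[-0.998, 0.066, -0.01], [0.066, 0.998, 0.0], [0.01, -0.001, -1.0]]
force: [-5.4, 2.7, 1.3]
opening: 0.006
grasp_force: 3.1
```

>>> play_rows:
  moves:
    - [[-3,0,0,0,0,0],[-3,0,0,0,0,0]]

```text
time_s: 11.9
position: [0.5396, 0.1498, 0.0217]
tcp_rot: [[-0.998, 0.065, -0.01], [0.065, 0.998, 0.0], [0.01, -0.0, -1.0]]
force: [-6.4, 3.7, 0.9]
opening: 0.004
grasp_force: 3.0
```

```bash
python3 - <<'E'
from h import *
s=bot.read_state();print(s['time_s'],s['position'],dk(s['position']),s['force'])
E
```

```text
11.9 [0.53962006 0.14982505 0.02165011] [-115.2   97.6] [-6.36588185  3.6680231   0.87853223]
```

>>> play_rows:
  moves:
    - [[-3,0,0,0,0,0],[-3,0,0,0,0,0],[-2,0,0,0,0,0]]

```text
time_s: 12.2
position: [0.5475, 0.1495, 0.0215]
tcp_rot: [[-0.998, 0.066, -0.01], [0.066, 0.998, 0.001], [0.01, -0.0, -1.0]]
force: [-7.5, 4.4, 0.9]
opening: 0.005
grasp_force: 4.6
```

>>> play_rows:
  moves:
    - [[20,0,0,0,0,0],[25,-10,0,0,0,0],[0,-45,0,0,0,0],[0,-45,0,0,0,0],[0,-45,0,0,0,0]]

```text
time_s: 12.7
position: [0.498, 0.006, 0.0226]
tcp_rot: [[-0.998, 0.064, 0.001], [0.064, 0.998, -0.0], [-0.001, -0.0, -1.0]]
force: [2.0, -0.7, 0.8]
opening: 0.007
grasp_force: 0.0
```

>>> play_rows:
  moves:
    - [[0,-40,0,0,0,0],[-5,-10,0,0,0,0],[-8,0,0,0,0,0],[-6,0,0,0,0,0],[-4,0,0,0,0,0]]

```text
time_s: 13.2
position: [0.5186, -0.0427, 0.0226]
tcp_rot: [[-0.998, 0.063, 0.001], [0.063, 0.998, -0.0], [-0.001, 0.0, -1.0]]
force: [-0.3, 1.0, 0.1]
opening: 0.01
grasp_force: 0.0
```

>>> play_rows:
  moves:
    - [[-4,0,0,0,0,0],[-4,0,0,0,0,0],[-4,0,0,0,0,0],[-3,0,0,0,0,0]]

```text
time_s: 13.6
position: [0.5298, -0.0438, 0.0222]
tcp_rot: [[-0.998, 0.064, -0.007], [0.064, 0.998, 0.002], [0.007, 0.001, -1.0]]
force: [-7.2, -0.6, 3.8]
opening: 0.004
grasp_force: 3.3
```

>>> play_rows:
  moves:
    - [[-3,0,0,0,0,0],[-3,0,0,0,0,0]]

```text
time_s: 13.8
position: [0.5344, -0.0444, 0.0219]
tcp_rot: [[-0.998, 0.064, -0.009], [0.064, 0.998, 0.002], [0.009, 0.001, -1.0]]
force: [-6.2, -1.8, 0.6]
opening: 0.004
grasp_force: 3.0
```

```bash
python3 - <<'E'
from h import *
s=bot.read_state();print(s['time_s'],s['position'],dk(s['position']),s['force'])
E
```

```text
13.8 [ 0.53443285 -0.04443514  0.02185178] [-107.9  -96.6] [-6.1776317  -1.79862691  0.59624969]
```

>>> play_rows:
  moves:
    - [[-2,0,0,0,0,0],[-2,0,0,0,0,0]]

```text
time_s: 14.0
position: [0.5383, -0.0448, 0.0217]
tcp_rot: [[-0.998, 0.064, -0.01], [0.064, 0.998, 0.002], [0.01, 0.001, -1.0]]
force: [-6.9, -1.9, -0.3]
opening: 0.006
grasp_force: 3.3
```

>>> play_rows:
  moves:
    - [[-2,0,0,0,0,0]]

```text
time_s: 14.1
position: [0.5401, -0.045, 0.0217]
tcp_rot: [[-0.998, 0.064, -0.01], [0.064, 0.998, 0.002], [0.01, 0.001, -1.0]]
force: [-6.1, -3.5, 0.4]
opening: 0.004
grasp_force: 3.2
```

>>> play_rows:
  moves:
    - [[20,0,0,0,0,0],[25,10,0,0,0,0],[0,45,0,0,0,0],[0,45,0,0,0,0],[0,45,0,0,0,0]]

```text
time_s: 14.6
position: [0.5094, 0.1031, 0.0226]
tcp_rot: [[-0.998, 0.066, 0.001], [0.066, 0.998, 0.0], [-0.001, 0.0, -1.0]]
force: [0.8, -0.1, -0.1]
opening: 0.007
grasp_force: 0.0
```

>>> play_rows:
  moves:
    - [[0,40,0,0,0,0],[-5,10,0,0,0,0],[-8,0,0,0,0,0],[-6,0,0,0,0,0],[-4,0,0,0,0,0]]

```text
time_s: 15.1
position: [0.5365, 0.1488, 0.0226]
tcp_rot: [[-0.998, 0.067, 0.001], [0.067, 0.998, -0.0], [-0.001, -0.0, -1.0]]
force: [0.4, -0.2, 0.6]
opening: 0.005
grasp_force: 0.0
```

>>> play_rows:
  moves:
    - [[-4,0,0,0,0,0],[-4,0,0,0,0,0],[-4,0,0,0,0,0]]

```text
time_s: 15.4
position: [0.5475, 0.1487, 0.0225]
tcp_rot: [[-0.998, 0.066, -0.0], [0.066, 0.998, -0.0], [0.0, -0.0, -1.0]]
force: [-0.5, 1.3, -0.2]
opening: 0.007
grasp_force: 0.0
```

>>> play_rows:
  moves:
    - [[-3,0,0,0,0,0]]

```text
time_s: 15.5
position: [0.5489, 0.1489, 0.0224]
tcp_rot: [[-0.998, 0.065, -0.004], [0.065, 0.998, -0.0], [0.004, -0.001, -1.0]]
force: [-4.1, 0.5, 2.7]
opening: 0.009
grasp_force: 2.5
```

```bash
python3 - <<'E'
from h import *
s=bot.read_state();print(s['time_s'],s['position'],dk(s['position']),s['force'])
E
```

```text
15.5 [0.54892561 0.1488619  0.0223553 ] [-105.8   97.2] [-4.06383467  0.46781214  2.72814618]
```

>>> play_rows:
  moves:
    - [[-2,0,0,0,0,0],[-2,0,0,0,0,0],[-2,0,0,0,0,0]]

```text
time_s: 15.8
position: [0.5518, 0.1495, 0.0219]
tcp_rot: [[-0.998, 0.065, -0.009], [0.065, 0.998, 0.0], [0.009, -0.0, -1.0]]
force: [-6.0, 3.0, 2.4]
opening: 0.004
grasp_force: 3.1
```

>>> play_rows:
  moves:
    - [[-2,0,0,0,0,0]]

```text
time_s: 15.9
position: [0.5537, 0.1495, 0.0218]
tcp_rot: [[-0.998, 0.065, -0.009], [0.065, 0.998, 0.0], [0.009, -0.0, -1.0]]
force: [-6.6, 2.4, 1.5]
opening: 0.003
grasp_force: 3.2
```

>>> play_rows:
  moves:
    - [[-2,0,0,0,0,0]]

```text
time_s: 16.0
position: [0.5556, 0.1495, 0.0217]
tcp_rot: [[-0.998, 0.065, -0.01], [0.065, 0.998, 0.001], [0.01, -0.0, -1.0]]
force: [-6.9, 3.3, 1.0]
opening: 0.003
grasp_force: 3.3
```

>>> play_rows:
  moves:
    - [[-2,0,0,0,0,0]]

```text
time_s: 16.1
position: [0.5574, 0.1494, 0.0216]
tcp_rot: [[-0.998, 0.065, -0.01], [0.065, 0.998, 0.001], [0.01, -0.0, -1.0]]
force: [-6.2, 3.4, 1.4]
opening: 0.005
grasp_force: 3.3
```

>>> play_rows:
  moves:
    - [[20,0,0,0,0,0],[25,-10,0,0,0,0],[0,-45,0,0,0,0],[0,-45,0,0,0,0],[0,-45,0,0,0,0]]

```text
time_s: 16.6
position: [0.5084, 0.0057, 0.0227]
tcp_rot: [[-0.998, 0.063, 0.002], [0.063, 0.998, -0.0], [-0.002, -0.0, -1.0]]
force: [0.7, 0.2, -0.1]
opening: 0.007
grasp_force: 0.0
```

>>> play_rows:
  moves:
    - [[0,-40,0,0,0,0],[-5,-10,0,0,0,0],[-8,0,0,0,0,0],[-8,0,0,0,0,0],[-6,0,0,0,0,0]]

```text
time_s: 17.1
position: [0.5328, -0.0435, 0.0226]
tcp_rot: [[-0.998, 0.063, 0.001], [0.063, 0.998, -0.0], [-0.001, -0.0, -1.0]]
force: [1.0, 0.4, -0.2]
opening: 0.004
grasp_force: 0.0
```

>>> play_rows:
  moves:
    - [[-4,0,0,0,0,0],[-3,0,0,0,0,0],[-3,0,0,0,0,0]]

```text
time_s: 17.4
position: [0.5416, -0.0446, 0.0225]
tcp_rot: [[-0.998, 0.063, -0.001], [0.063, 0.998, 0.0], [0.001, 0.0, -1.0]]
force: [0.8, -0.2, 0.4]
opening: 0.007
grasp_force: 0.9
```

>>> play_rows:
  moves:
    - [[-2,0,0,0,0,0],[-2,0,0,0,0,0]]

```text
time_s: 17.6
position: [0.542, -0.0447, 0.0221]
tcp_rot: [[-0.998, 0.064, -0.008], [0.064, 0.998, 0.002], [0.008, 0.001, -1.0]]
force: [-6.5, -0.8, 2.3]
opening: 0.005
grasp_force: 3.2
```

>>> play_rows:
  moves:
    - [[-2,0,0,0,0,0]]

```text
time_s: 17.7
position: [0.5436, -0.0451, 0.022]
tcp_rot: [[-0.998, 0.064, -0.009], [0.064, 0.998, 0.002], [0.009, 0.001, -1.0]]
force: [-7.6, -1.9, 0.8]
opening: 0.008
grasp_force: 3.1
```

>>> play_rows:
  moves:
    - [[-2,0,0,0,0,0]]

```text
time_s: 17.8
position: [0.5455, -0.0455, 0.0219]
tcp_rot: [[-0.998, 0.064, -0.009], [0.064, 0.998, 0.001], [0.009, 0.001, -1.0]]
force: [-6.6, -2.4, 1.0]
opening: 0.003
grasp_force: 3.1
```

>>> play_rows:
  moves:
    - [[-2,0,0,0,0,0]]

```text
time_s: 17.9
position: [0.5475, -0.0457, 0.0218]
tcp_rot: [[-0.998, 0.064, -0.009], [0.064, 0.998, 0.001], [0.009, 0.001, -1.0]]
force: [-6.5, -2.1, 0.8]
opening: 0.001
grasp_force: 3.2
```

>>> play_rows:
  moves:
    - [[-2,0,0,0,0,0]]

```text
time_s: 18.0
position: [0.5493, -0.0458, 0.0218]
tcp_rot: [[-0.998, 0.064, -0.009], [0.064, 0.998, 0.001], [0.009, 0.001, -1.0]]
force: [-6.9, -2.4, -0.2]
opening: 0.006
grasp_force: 3.2
```

>>> play_rows:
  moves:
    - [[-1,0,0,0,0,0]]

```text
time_s: 18.1
position: [0.5505, -0.046, 0.0217]
tcp_rot: [[-0.998, 0.064, -0.009], [0.064, 0.998, 0.001], [0.009, 0.001, -1.0]]
force: [-7.3, -2.7, 0.6]
opening: 0.006
grasp_force: 3.2
```

>>> play_rows:
  moves:
    - [[-1,0,0,0,0,0]]

```text
time_s: 18.2
position: [0.5509, -0.046, 0.0217]
tcp_rot: [[-0.998, 0.064, -0.01], [0.064, 0.998, 0.001], [0.01, 0.001, -1.0]]
force: [-8.4, -1.9, 2.6]
opening: 0.008
grasp_force: 4.0
```

>>> play_rows:
  moves:
    - [[-1,0,0,0,0,0]]

```text
time_s: 18.3
position: [0.5509, -0.0459, 0.0216]
tcp_rot: [[-0.998, 0.064, -0.012], [0.063, 0.998, 0.002], [0.012, 0.001, -1.0]]
force: [-10.3, -3.0, 2.3]
opening: 0.006
grasp_force: 4.8
```

>>> play_rows:
  moves:
    - [[-1,0,0,0,0,0]]

```text
time_s: 18.4
position: [0.551, -0.0458, 0.0216]
tcp_rot: [[-0.998, 0.063, -0.014], [0.063, 0.998, 0.002], [0.014, 0.001, -1.0]]
force: [-11.9, -2.9, 2.9]
opening: 0.006
grasp_force: 5.4
```

>>> play_rows:
  moves:
    - [[20,0,0,0,0,0],[25,10,0,0,0,0],[0,45,0,0,0,0],[0,45,0,0,0,0],[0,45,0,0,0,0]]

```text
time_s: 18.9
position: [0.5226, 0.102, 0.0227]
tcp_rot: [[-0.998, 0.067, 0.002], [0.067, 0.998, 0.0], [-0.002, 0.0, -1.0]]
force: [0.9, 0.3, -0.1]
opening: 0.007
grasp_force: 0.0
```

>>> play_rows:
  moves:
    - [[0,40,0,0,0,0],[-5,10,0,0,0,0],[-8,0,0,0,0,0],[-8,0,0,0,0,0],[-4,0,0,0,0,0]]

```text
time_s: 19.4
position: [0.5521, 0.1477, 0.0226]
tcp_rot: [[-0.998, 0.067, 0.002], [0.067, 0.998, -0.0], [-0.002, -0.0, -1.0]]
force: [0.3, -0.4, -0.3]
opening: 0.007
grasp_force: 0.0
```

>>> play_rows:
  moves:
    - [[-3,0,0,0,0,0],[-2,0,0,0,0,0],[-2,0,0,0,0,0]]

```text
time_s: 19.7
position: [0.5571, 0.1481, 0.0225]
tcp_rot: [[-0.998, 0.066, -0.001], [0.066, 0.998, -0.0], [0.001, -0.0, -1.0]]
force: [-0.6, 0.0, 0.5]
opening: 0.005
grasp_force: 0.0
```

>>> play_rows:
  moves:
    - [[-2,0,0,0,0,0]]

```text
time_s: 19.8
position: [0.559, 0.1484, 0.0225]
tcp_rot: [[-0.998, 0.065, -0.001], [0.065, 0.998, -0.0], [0.001, -0.0, -1.0]]
force: [0.3, 0.1, 0.3]
opening: 0.007
grasp_force: 1.2
```

>>> play_rows:
  moves:
    - [[-2,0,0,0,0,0]]

```text
time_s: 19.9
position: [0.5591, 0.1484, 0.0223]
tcp_rot: [[-0.998, 0.065, -0.005], [0.065, 0.998, -0.0], [0.005, -0.001, -1.0]]
force: [-4.8, 0.2, 2.8]
opening: 0.005
grasp_force: 2.5
```

>>> play_rows:
  moves:
    - [[-2,0,0,0,0,0]]

```text
time_s: 20.0
position: [0.5596, 0.1486, 0.0221]
tcp_rot: [[-0.998, 0.065, -0.008], [0.065, 0.998, -0.0], [0.008, -0.001, -1.0]]
force: [-6.8, 0.9, 3.6]
opening: 0.001
grasp_force: 3.2
```

>>> play_rows:
  moves:
    - [[-2,0,0,0,0,0]]

```text
time_s: 20.1
position: [0.5611, 0.1489, 0.0219]
tcp_rot: [[-0.998, 0.065, -0.009], [0.065, 0.998, 0.0], [0.009, -0.0, -1.0]]
force: [-6.3, 2.2, 2.3]
opening: 0.006
grasp_force: 3.2
```

>>> play_rows:
  moves:
    - [[-1,0,0,0,0,0]]

```text
time_s: 20.2
position: [0.5622, 0.149, 0.0219]
tcp_rot: [[-0.998, 0.065, -0.008], [0.065, 0.998, 0.0], [0.008, -0.0, -1.0]]
force: [-6.2, 1.8, 2.5]
opening: 0.008
grasp_force: 3.3
```

>>> play_rows:
  moves:
    - [[-1,0,0,0,0,0]]

```text
time_s: 20.3
position: [0.5629, 0.1491, 0.0218]
tcp_rot: [[-0.998, 0.064, -0.009], [0.064, 0.998, 0.0], [0.009, -0.0, -1.0]]
force: [-5.4, 3.1, 2.3]
opening: 0.005
grasp_force: 3.2
```

>>> play_rows:
  moves:
    - [[-1,0,0,0,0,0]]

```text
time_s: 20.4
position: [0.5637, 0.1491, 0.0218]
tcp_rot: [[-0.998, 0.065, -0.009], [0.065, 0.998, 0.001], [0.009, -0.0, -1.0]]
force: [-9.2, 3.0, 2.5]
opening: 0.008
grasp_force: 4.5
```

>>> play_rows:
  moves:
    - [[-1,0,0,0,0,0]]

```text
time_s: 20.5
position: [0.5637, 0.149, 0.0217]
tcp_rot: [[-0.998, 0.064, -0.012], [0.064, 0.998, 0.0], [0.012, -0.0, -1.0]]
force: [-8.0, 2.1, 3.5]
opening: 0.01
grasp_force: 4.5
```

>>> play_rows:
  moves:
    - [[-2,0,0,0,0,0]]

```text
time_s: 20.6
position: [0.5637, 0.1489, 0.0215]
tcp_rot: [[-0.998, 0.064, -0.016], [0.064, 0.998, 0.0], [0.016, -0.001, -1.0]]
force: [-12.7, 3.0, 5.4]
opening: 0.012
grasp_force: 6.3
```

>>> play_rows:
  moves:
    - [[-1,0,0,0,0,0]]

```text
time_s: 20.7
position: [0.5636, 0.1488, 0.0214]
tcp_rot: [[-0.998, 0.064, -0.018], [0.064, 0.998, 0.0], [0.018, -0.001, -1.0]]
force: [-11.9, 2.8, 6.2]
opening: 0.009
grasp_force: 6.5
```

>>> play_rows:
  moves:
    - [[-1,0,0,0,0,0]]

```text
time_s: 20.8
position: [0.5636, 0.1488, 0.0213]
tcp_rot: [[-0.998, 0.064, -0.02], [0.064, 0.998, 0.0], [0.02, -0.001, -1.0]]
force: [-14.3, 3.3, 6.2]
opening: 0.006
grasp_force: 7.1
```

>>> play_rows:
  moves:
    - [[-1.5,0,0,0,0,0],[0,0,0,0,0,0]]

```text
time_s: 21.0
position: [0.5636, 0.1487, 0.0211]
tcp_rot: [[-0.998, 0.064, -0.023], [0.064, 0.998, -0.0], [0.023, -0.002, -1.0]]
force: [-15.3, 3.4, 7.4]
opening: 0.009
grasp_force: 7.7
```

>>> play_rows:
  moves:
    - [[-0.5,0,0,0,0,0],[0,0,0,0,0,0]]

```text
time_s: 21.2
position: [0.5636, 0.1487, 0.0211]
tcp_rot: [[-0.998, 0.064, -0.024], [0.064, 0.998, -0.0], [0.024, -0.002, -1.0]]
force: [-15.5, 3.2, 8.5]
opening: 0.004
grasp_force: 8.0
```

>>> play_rows:
  moves:
    - [[20,0,0,0,0,0],[25,-10,0,0,0,0],[0,-45,0,0,0,0],[0,-45,0,0,0,0],[0,-45,0,0,0,0]]

```text
time_s: 21.7
position: [0.5214, 0.005, 0.0228]
tcp_rot: [[-0.998, 0.063, 0.002], [0.063, 0.998, -0.0], [-0.002, -0.0, -1.0]]
force: [0.4, -0.4, -0.5]
opening: 0.007
grasp_force: 0.0
```

>>> play_rows:
  moves:
    - [[0,-40,0,0,0,0],[-5,-10,0,0,0,0],[-8,0,0,0,0,0],[-7,0,0,0,0,0],[-4,0,0,0,0,0]]

```text
time_s: 22.2
position: [0.5429, -0.0442, 0.0226]
tcp_rot: [[-0.998, 0.063, 0.001], [0.063, 0.998, -0.0], [-0.001, -0.0, -1.0]]
force: [-0.7, 0.3, 0.4]
opening: 0.007
grasp_force: 0.0
```

>>> play_rows:
  moves:
    - [[-2,0,0,0,0,0],[-2,0,0,0,0,0],[-2,0,0,0,0,0]]

```text
time_s: 22.5
position: [0.5474, -0.045, 0.0225]
tcp_rot: [[-0.998, 0.063, -0.001], [0.063, 0.998, 0.0], [0.001, 0.0, -1.0]]
force: [0.7, 0.6, -0.2]
opening: 0.011
grasp_force: 0.0
```

>>> play_rows:
  moves:
    - [[-2,0,0,0,0,0]]

```text
time_s: 22.6
position: [0.5494, -0.0455, 0.0225]
tcp_rot: [[-0.998, 0.064, -0.0], [0.064, 0.998, 0.0], [0.0, 0.0, -1.0]]
force: [0.5, -0.2, 0.3]
opening: 0.006
grasp_force: 0.0
```

>>> play_rows:
  moves:
    - [[-2,0,0,0,0,0]]

```text
time_s: 22.7
position: [0.5511, -0.0459, 0.0225]
tcp_rot: [[-0.998, 0.064, -0.001], [0.064, 0.998, 0.0], [0.001, 0.0, -1.0]]
force: [-2.7, 0.1, 1.4]
opening: -0.001
grasp_force: 1.1
```

>>> play_rows:
  moves:
    - [[-2,0,0,0,0,0],[-2,0,0,0,0,0]]

```text
time_s: 22.9
position: [0.5515, -0.0457, 0.022]
tcp_rot: [[-0.998, 0.064, -0.009], [0.064, 0.998, 0.002], [0.009, 0.001, -1.0]]
force: [-10.0, -1.0, 4.3]
opening: 0.007
grasp_force: 5.0
```

>>> play_rows:
  moves:
    - [[-2,0,0,0,0,0],[-1,0,0,0,0,0]]

```text
time_s: 23.1
position: [0.5515, -0.0454, 0.0216]
tcp_rot: [[-0.998, 0.064, -0.016], [0.064, 0.998, 0.003], [0.016, 0.002, -1.0]]
force: [-11.9, -0.8, 5.1]
opening: 0.006
grasp_force: 5.9
```

>>> play_rows:
  moves:
    - [[-1,0,0,0,0,0],[0,0,0,0,0,0]]

```text
time_s: 23.3
position: [0.5515, -0.0453, 0.0215]
tcp_rot: [[-0.998, 0.064, -0.017], [0.064, 0.998, 0.003], [0.018, 0.002, -1.0]]
force: [-12.2, -1.2, 5.0]
opening: 0.005
grasp_force: 6.0
```

>>> play_rows:
  moves:
    - [[-1.5,0,0,0,0,0],[-1,0,0,0,0,0]]

```text
time_s: 23.5
position: [0.5515, -0.0451, 0.0212]
tcp_rot: [[-0.998, 0.063, -0.023], [0.063, 0.998, 0.004], [0.023, 0.003, -1.0]]
force: [-17.7, -2.5, 9.0]
opening: 0.005
grasp_force: 8.3
```

>>> play_rows:
  moves:
    - [[-0.7,0,0,0,0,0],[0,0,0,0,0,0],[0,0,0,0,0,0]]

```text
time_s: 23.8
position: [0.5514, -0.045, 0.0211]
tcp_rot: [[-0.998, 0.063, -0.024], [0.063, 0.998, 0.005], [0.024, 0.003, -1.0]]
force: [-16.7, -2.4, 8.2]
opening: 0.006
grasp_force: 8.2
```

>>> play_rows:
  moves:
    - [[20,0,0,0,0,0],[20,0,-10,0,0,0],[0,0,-45,0,0,0],[0,0,-45,0,0,0],[-3,45,-10,0,0,0]]

```text
time_s: 24.3
position: [0.5332, -0.004, 0.1372]
tcp_rot: [[-0.997, 0.071, 0.012], [0.071, 0.997, -0.004], [-0.012, -0.003, -1.0]]
force: [1.9, 0.1, 0.1]
opening: 0.005
grasp_force: 0.0
```

>>> play_rows:
  moves:
    - [[-3,49,0,0,0,0],[-3,49,0,0,0,0],[-3,49,0,0,0,0],[-3,49,0,0,0,0],[-3,49,0,0,0,0]]

```text
time_s: 24.8
position: [0.56, 0.246, 0.1328]
tcp_rot: [[-0.998, 0.065, 0.001], [0.065, 0.998, 0.0], [-0.001, 0.0, -1.0]]
force: [1.2, -0.4, -0.7]
opening: 0.007
grasp_force: 0.0
```

>>> play_rows:
  moves:
    - [[-3,49,0,0,0,0],[0,10,0,0,0,0],[0,0,0,0,0,0]]

```text
time_s: 25.1
position: [0.5662, 0.3045, 0.1324]
tcp_rot: [[-0.998, 0.061, 0.001], [0.061, 0.998, 0.0], [-0.001, 0.0, -1.0]]
force: [0.5, -0.5, 0.2]
opening: 0.008
grasp_force: 0.0
```

```bash
python3 - <<'E'
from h import *
s=bot.read_state();print(s['time_s'],s['position'],dk(s['position']),s['force'])
p=bot.capture('side'); cv2.imwrite('pics/s2.png',cv2.resize(p['image'][80:260,230:450],None,fx=3.3,fy=3.3,interpolation=cv2.INTER_CUBIC))
p=bot.capture('top'); cv2.imwrite('pics/t3.png',cv2.resize(p['image'][90:230,180:400],None,fx=3.6,fy=3.6,interpolation=cv2.INTER_CUBIC))
E
```

```text
25.1 [0.56619729 0.30448364 0.13236547] [-98.5 253.6] [ 0.53193495 -0.52108282  0.1883945 ]
```

View pics/s2.png

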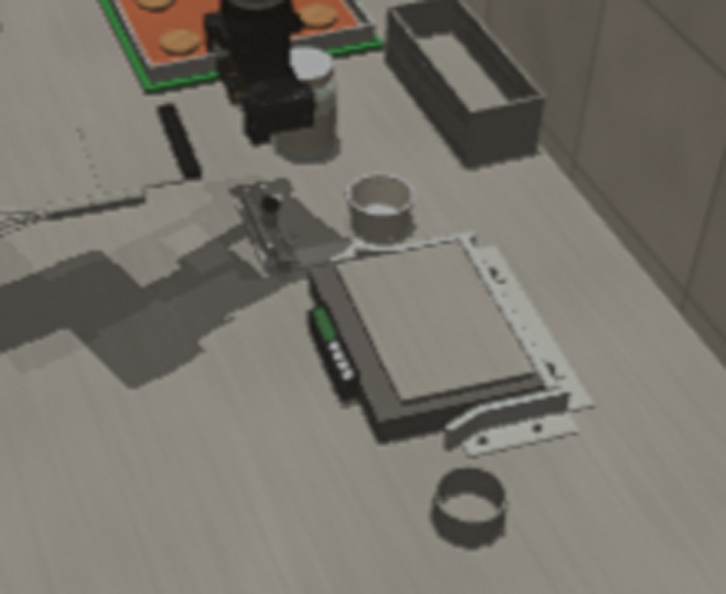

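View pics/t3.png

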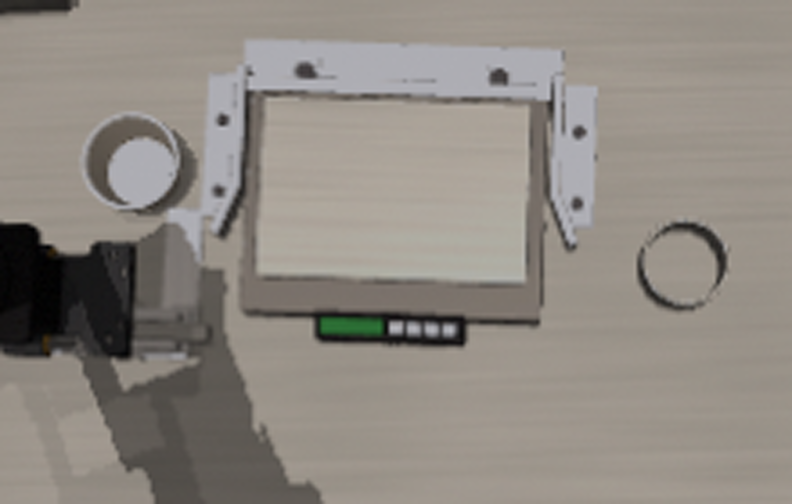

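The pictures show the scale home and square against the stop, with the bolt open and clear of the scale's rear edge. Next I push the knob.

>>> play_rows:
  moves:
    - [[0,0,40,0,0,0],[0,0,30,0,0,0],[0,0,12,0,0,0],[0,-6,0,0,0,0],[0,-6,0,0,0,0]]

```text
time_s: 25.7
position: [0.5663, 0.2894, 0.0513]
tcp_rot: [[-0.998, 0.066, 0.001], [0.066, 0.998, 0.0], [-0.001, 0.0, -1.0]]
force: [-0.3, 0.5, -0.2]
opening: 0.004
grasp_force: 0.0
```

>>> play_rows:
  moves:
    - [[0,-5,0,0,0,0],[0,-5,0,0,0,0],[0,-5,0,0,0,0],[0,-5,0,0,0,0]]

```text
time_s: 26.1
position: [0.5655, 0.2709, 0.0519]
tcp_rot: [[-0.998, 0.065, 0.003], [0.065, 0.998, 0.001], [-0.003, 0.001, -1.0]]
force: [1.7, 2.2, 3.2]
opening: 0.004
grasp_force: 1.3
```

>>> play_rows:
  moves:
    - [[0,-5,0,0,0,0],[0,-5,0,0,0,0]]

```text
time_s: 26.3
position: [0.5642, 0.2606, 0.0511]
tcp_rot: [[-0.998, 0.065, 0.002], [0.065, 0.998, 0.0], [-0.002, 0.001, -1.0]]
force: [1.2, 1.0, 1.8]
opening: 0.006
grasp_force: 1.3
```

>>> play_rows:
  moves:
    - [[0,-5,0,0,0,0],[0,-5,0,0,0,0]]

```text
time_s: 26.5
position: [0.5631, 0.2504, 0.0506]
tcp_rot: [[-0.998, 0.065, 0.0], [0.065, 0.998, 0.0], [-0.0, 0.0, -1.0]]
force: [1.4, 1.2, 2.1]
opening: 0.005
grasp_force: 1.3
```

```bash
python3 - <<'E'
from h import *
s=bot.read_state();print(s['time_s'],s['position'],dk(s['position']),s['force'])
E
```

```text
26.5 [0.56308404 0.25039712 0.05060399] [-98.2 199.4] [1.44822868 1.17617546 2.106712  ]
```

>>> play_rows:
  moves:
    - [[0,-5,0,0,0,0],[0,-5,0,0,0,0],[0,-3,0,0,0,0]]

```text
time_s: 26.8
position: [0.5621, 0.2372, 0.0505]
tcp_rot: [[-0.998, 0.065, -0.0], [0.065, 0.998, -0.0], [0.0, -0.0, -1.0]]
force: [1.0, 1.9, 2.6]
opening: 0.006
grasp_force: 1.2
```

>>> play_rows:
  moves:
    - [[0,-2,0,0,0,0],[0,-2,0,0,0,0]]

```text
time_s: 27.0
position: [0.5619, 0.2336, 0.0505]
tcp_rot: [[-0.998, 0.065, -0.0], [0.065, 0.998, 0.0], [0.0, 0.0, -1.0]]
force: [2.1, 2.0, 1.8]
opening: 0.006
grasp_force: 1.2
```

>>> play_rows:
  moves:
    - [[0,-2,0,0,0,0]]

```text
time_s: 27.1
position: [0.5617, 0.2317, 0.0505]
tcp_rot: [[-0.998, 0.065, 0.0], [0.065, 0.998, 0.0], [-0.0, 0.0, -1.0]]
force: [1.0, 2.5, 1.8]
opening: 0.008
grasp_force: 1.2
```

>>> play_rows:
  moves:
    - [[0,-2,0,0,0,0]]

```text
time_s: 27.2
position: [0.5616, 0.2298, 0.0505]
tcp_rot: [[-0.998, 0.065, 0.0], [0.065, 0.998, 0.0], [-0.0, 0.0, -1.0]]
force: [1.0, 1.7, 2.1]
opening: 0.005
grasp_force: 1.2
```

```bash
python3 - <<'E'
from h import *
s=bot.read_state();print(s['time_s'],s['position'],dk(s['position']),s['force'])
E
```

```text
27.2 [0.56160534 0.22975241 0.05053259] [-98.3 178.7] [0.95454754 1.67301159 2.06423414]
```

Still moving freely, so I continue until it stops.

>>> play_rows:
  moves:
    - [[0,-2,0,0,0,0]]

```text
time_s: 27.3
position: [0.5617, 0.2286, 0.0506]
tcp_rot: [[-0.998, 0.066, 0.001], [0.066, 0.998, 0.002], [-0.001, 0.002, -1.0]]
force: [1.4, 9.1, 2.0]
opening: 0.004
grasp_force: 4.7
```

>>> play_rows:
  moves:
    - [[0,-1.5,0,0,0,0]]

```text
time_s: 27.4
position: [0.5617, 0.2284, 0.0507]
tcp_rot: [[-0.998, 0.067, 0.001], [0.067, 0.998, 0.004], [-0.001, 0.004, -1.0]]
force: [1.6, 12.6, 0.8]
opening: 0.006
grasp_force: 6.4
```

>>> play_rows:
  moves:
    - [[0,-1.5,0,0,0,0]]

```text
time_s: 27.5
position: [0.5618, 0.2283, 0.0508]
tcp_rot: [[-0.998, 0.068, 0.002], [0.068, 0.998, 0.006], [-0.002, 0.006, -1.0]]
force: [0.8, 16.1, -0.2]
opening: 0.005
grasp_force: 8.4
```

>>> play_rows:
  moves:
    - [[0,-1.5,0,0,0,0]]

```text
time_s: 27.6
position: [0.5617, 0.2281, 0.0508]
tcp_rot: [[-0.998, 0.068, 0.003], [0.068, 0.998, 0.008], [-0.002, 0.009, -1.0]]
force: [-0.1, 22.6, -0.8]
opening: 0.006
grasp_force: 10.4
```

>>> play_rows:
  moves:
    - [[0,12,0,0,0,0],[0,25,0,0,0,0],[0,20,-20,0,0,0],[0,25,-40,0,0,0],[0,25,-40,0,0,0]]

```text
time_s: 28.1
position: [0.5661, 0.3296, 0.1498]
tcp_rot: [[-0.998, 0.065, -0.006], [0.065, 0.998, -0.004], [0.006, -0.004, -1.0]]
force: [1.1, 0.0, -0.5]
opening: 0.009
grasp_force: 0.0
```

>>> play_rows:
  moves:
    - [[15,40,-20,0,0,0],[15,40,-20,0,0,0],[15,20,0,0,0,0],[0,0,0,0,0,0],[0,0,0,0,0,0]]

```text
time_s: 28.6
position: [0.5284, 0.432, 0.1895]
tcp_rot: [[-0.998, 0.063, -0.002], [0.063, 0.998, -0.003], [0.002, -0.003, -1.0]]
force: [0.2, -0.4, -0.6]
opening: 0.005
grasp_force: 0.0
```

```bash
python3 - <<'E'
from h import *
s=bot.read_state();print(s['time_s'],s['position'],dk(s['position']),s['force'])
p=bot.capture('top'); cv2.imwrite('pics/t4.png',cv2.resize(p['image'][90:230,180:400],None,fx=3.6,fy=3.6,interpolation=cv2.INTER_CUBIC))
E
```

```text
28.6 [0.52837955 0.43202038 0.18946247] [-144.4  378.5] [ 0.24613859 -0.37775967 -0.58604724]
```

View pics/t4.png

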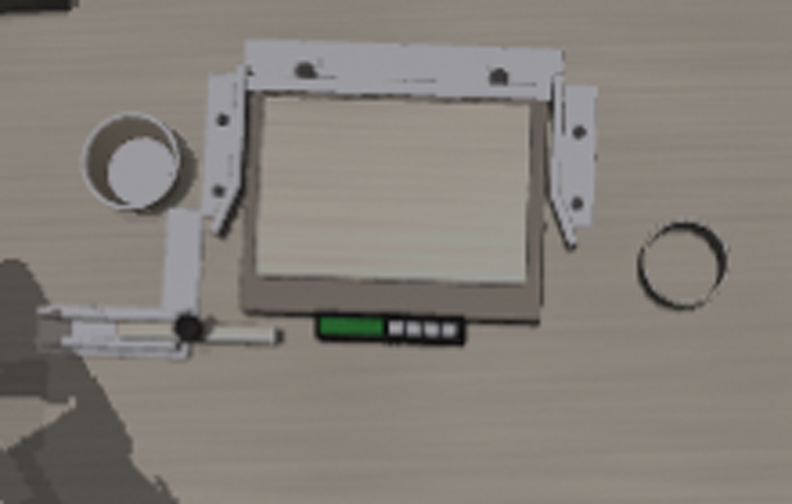

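The bolt nose is now at (280,337), behind the scale's rear edge, with the knob at (188,327). The scale is still home and the bystanders haven't moved.

```bash
python3 -c "
from rig import bot
print(bot.hand_in())"
```

```text
the job is handed in; nothing more can be done
None
```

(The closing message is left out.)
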